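# Start a self-tapping wing screw in a printed spool bracket

## Task

Take the yellow wing screw out of the black holder and stand it in the pilot hole of the orange spool bracket. Push firmly straight down while you turn it clockwise, so that it cuts its thread, until its yellow collar is down on the boss with no gap to speak of; then let go. Do not ram or press it so hard that the printed boss cracks (stay under 35 N), and leave the mug, glue bottle, green gear and screwdriver where they are.

Things in the scene. Friction and masses are not known exactly. Their poses are not given: they have to be found in the camera images.
- screw: Loose self-tapping wing screw, 90 g, upright. Origin at its point (lowest end), z up. Steel shank 16 mm in diameter from z = 0 to 24 mm; yellow collar, 28 mm in diameter, to z = 29 mm; above it the yellow wing, an upright bar 42 mm long along the screw's x, 13 mm thick along its y, to z = 61 mm. Grip the bar across its thickness, fingertips above the collar. Looks the same after half a turn.
- collar (a point): Centre of the underside of the screw's collar, 24 mm above its point. When first set in, the collar stands 2.7 to 4.8 mm above the boss (not known beforehand: the hole's end cannot be measured). Turning clockwise (from above) under push sinks it 1.5 mm per rad: 1.8 to 3.2 rad until it is right down. Regrasp if the wrist cannot turn so far; what has sunk stays when let go.
- bracket: Orange printed spool bracket, fixed to the bench. Origin under the boss, on the hole's axis, at bench height. Base plate 146 x 84 x 8 mm, from x = -47 to +99 mm; square boss 50 x 50 mm around the origin with its flat top at z = 50 mm; at x = 78 mm a cradle 42 mm high with a roller that lies along y.
- hole_mouth (a point): Centre of the pilot hole's mouth in the boss's top face, z up. Vertical hole 18.5 mm in diameter, 2 mm chamfer. With less than 11 to 15 N of push (it varies) the screw spins without sinking; 17 to 23 N is right; pushing without turning does not sink it; turning anticlockwise under push raises it again, so open the fingers before turning back. Over 35 N, sideways load included, cracks the boss.
- holder: Black block 64 x 64 x 30 mm, fixed to the bench, origin under its centre; at the start the screw stands in its central hole (19.5 mm in diameter, 20 mm deep), point 10 mm above the bench.
- mug: Bystander: blue mug, 80 mm in diameter and 90 mm high, handle to its +y; origin under its centre.
- glue: Bystander: white glue bottle with red cap, 48 mm in diameter and 110 mm high; origin under its centre.
- gear: Bystander: green printed gear lying flat, 75 mm across and 26 mm high; origin under its centre.
- driver: Bystander: screwdriver with yellow handle lying on the bench along its own x, about 190 mm long, handle 26 mm thick; origin under its middle.

How it is judged (in metres and radians):
On the way:
1. the wing screw stands in the pilot hole, its point more than 15 mm below the mouth (z of screw in the frame of hole_mouth below -0.015 m and horizontal distance between screw and hole_mouth below 0.005 m), for 0.2 s.
At the end, for the whole second after the job is handed in: The wing screw is at rest upright (within 4 degrees) in the pilot hole, let go, its collar within 1.3 mm of the boss's top face and centred within 4 mm; it was never pressed with over 35 N and no bystander was moved by more than 20 mm (z of collar in the frame of hole_mouth below 0.0013 m and horizontal distance between collar and hole_mouth below 0.004 m and angle between screw's own z axis and vertical below 0.07 rad and linear speed of screw below 0.01 m/s); the robot touches nothing.
It fails at once if the screw is pressed against the bracket with more than 35 N (the boss cracks) (contact force between screw and bracket above 35 N).
It fails at once if the mug is moved by more than 20 mm (distance of mug from where it was at the start of the episode above 0.02 m).
It fails at once if the glue is moved by more than 20 mm (distance of glue from where it was at the start of the episode above 0.02 m).
It fails at once if the gear is moved by more than 20 mm (distance of gear from where it was at the start of the episode above 0.02 m).
It fails at once if the driver is moved by more than 20 mm (distance of driver from where it was at the start of the episode above 0.02 m).
It also fails if it takes over 64 s, if anything falls off the work surface, if the arm or the gripper's body presses on something with over 40 N, if the wrist force passes 120 N, or if a joint passes its speed limit or range.

## Robot

A 6-joint arm with a two-finger parallel gripper is mounted at the origin on the work surface. World frame = base frame: x ahead of the robot, y to its left, z up, the work surface at z = 0. Lengths are in mm, angles in rad, forces in N, time in s.
With the tool pointing down it reaches from about 350 to 775 mm from the base axis. Payload 7.3 kg.
Tool frame: the origin (TCP) lies between the finger pads; the fingertips stand bot.tips_ahead ahead of it and the grasp point (between the pads) lies 6 mm ahead of it (bot.tips_ahead is the distance from the TCP to the fingertips, in mm); z points along the fingers, y is the line along which they close (so a half turn about z gives the same grasp; the last joint's range is limited). The gripper opens to 92 mm and grips with 3 to 60 N. Pads are 19 mm wide; open, the fingers measure 130 mm over their backs; the gripper's body (75 mm by 190 mm) begins 47 mm behind the grasp point.
Start: joints at [-1.341, 0.342, 1.524, -0, 1.275, -0.146], TCP at [192.707, -488.374, 220.141] pointing down, gripper open.
Joint ranges: [-2.53, 2.53], [-0.77, 2.02], [0.04, 2.7], [-1, 4.14], [0.28, 2.66], [-3.11, 3.11]. Speed limits (rad/s): [2.57, 2.57, 3.14, 3.14, 3.14, 3.14].

## Interface

Orientations are given as [roll, pitch, yaw] about the fixed x, y, z axes, in that order (R = Rz(yaw) Ry(pitch) Rx(roll)).
In Python, from plant import bot gives the robot as it stands. The module is installed in compiled form; this text tells all that it offers.
- The arm moves only by the tool step_arm, never from a script. Its argument "targets" is one flat list of numbers, 7 for each row, row after row: the opening, from 0 (shut) to 1 (fully open), then the shift along the tool's x, y, z each as a share of 100 mm, from -1 to 1, then the turn, a rotation vector about the tool's x, y, z each as a share of pi/4 rad, from -1 to 1. A call has 1 to 20 rows; each row is the pose to reach, as a shift and turn from the pose commanded when the call began, along the tool's axes at that moment; what a row does not reach only later rows make up. A row lasts 1/8 s, in which the tool goes at most 62.5 mm and 10.7 degrees, less where a joint would pass 70% of its speed; a pose out of reach is approached as far as the arm can. A call with a number of a shift or a turn outside -1 to 1 is refused whole. A call with a gripper value outside its range is refused whole. The fingers move at their own pace and stop on an object; the grip force is fixed at half the most. Time passes only in rows, so rows that repeat a pose let the fingers close. It gives the time, the measured TCP pose, the force, the opening and the grip force at its end, in the units of the state.
- bot.get_obs(): the state, without advancing time (a new reading comes with each control period).
- bot.capture(name): name is "scene" or "top"; returns (picture, depth): 384x512x3 uint8, blue, green, red; 384x512 float32, mm along the optical axis (not along the pixel's ray), 0 where there is no reading.
- bot.camera_info(name): a dict with "fx", "fy", "cx", "cy" (pixels), "k1" (the pictures are not rectified: a ray, as slopes to the right and down, at radius r is drawn at 1 + k1 r^2 times it, then the intrinsics apply), "camera_from_world" (4x4, takes a point from world to camera coordinates). Camera axes: x right, y down, z forward; pixel columns grow to the right and rows downward; lengths in mm; the calibration is good to about 2 mm. A picture is of the moment at which its call begins. camera_info takes no time and is no camera call.
- bot.close_job(): hands the job in; it is judged then, once.
The state is a dict: "time": time; "joint_positions": joint angles; "dq": joint speeds; "tau": joint torques, N m; "tool_pos": TCP position; "tcp_rot": TCP orientation; "contact_force": force on the tool from outside, world axes, zero at the start; "moment": the same for the moment, N m; "grip_width": finger opening in mm; "finger_force": force on a finger pad.
Only numpy, scipy, OpenCV 4.12 (cv2) and the standard library are available. Lean on these libraries where they do the work, as an engineer would, in place of code of your own. Each camera call takes 0.05 s, during which the arm holds its last target. There are 200 camera calls.

## Working session

There is one attempt and no reset: what is moved stays moved. The work goes in short steps, Python scripts to look and compute and a tool call to move; the robot and the scene stay as the last step left them, time stands still between calls to the robot, and variables do not carry over. Pictures are saved under pics/ and viewed, at most 11 in all, crops included, and the job is handed in when it is done.

Besides the shell and the picture viewer there is one more tool, called after "Call:" by a JSON object that holds its "fn" and its "kwargs". step_arm: Moves the arm, as the interface text tells. Shift numbers are shares of 100 mm and turn numbers shares of pi/4 rad, none past 1 either way. Its arguments: {"type":"object","properties":{"targets":{"type":"array"}},"required":["targets"]}

```bash
mkdir -p pics; python3 - <<'E'
from plant import bot
import cv2,numpy as np
for n in("scene","top"):
    p,d=bot.capture(n); cv2.imwrite(f"pics/{n}0.png",p); np.save(f"{n}0.npy",d); i=bot.camera_info(n); print(n,{k:(np.round(v,3).tolist()) for k,v in i.items()})
print(bot.get_obs(),bot.tips_ahead)
E
```

```text
scene {'fx': 382.913, 'fy': 382.913, 'cx': 259.583, 'cy': 196.557, 'k1': -0.091, 'camera_from_world': [[0.314, 0.949, -0.021, -192.136], [0.544, -0.198, -0.816, -289.97], [-0.778, 0.244, -0.578, 1441.03], [0.0, 0.0, 0.0, 1.0]]}
top {'fx': 473.017, 'fy': 473.017, 'cx': 261.611, 'cy': 186.361, 'k1': -0.106, 'camera_from_world': [[-0.024, -1.0, 0.013, 16.82], [-0.986, 0.021, -0.168, 612.408], [0.168, -0.016, -0.986, 854.828], [0.0, 0.0, 0.0, 1.0]]}
{'time': 0.1, 'joint_positions': array([-1.34102104e+00,  3.42633086e-01,  1.52494894e+00,  3.73473565e-05,
        1.27540146e+00, -1.45992562e-01]), 'dq': array([ 0.00014064, -0.00089503, -0.00088328, -0.00066175,  0.00036509,
        0.00139416]), 'tau': array([ 1.87231242e-03, -4.32004416e+01, -2.44693691e+01,  7.19974469e-02,
        5.25837368e-02, -5.62705270e-05]), 'tool_pos': array([ 192.61492142, -487.9766476 ,  219.51525161]), 'tcp_rot': array([-3.14022182e+00, -2.37664703e-04,  3.75756790e-01]), 'contact_force': array([-0.30283259, -0.05544747,  0.04773693]), 'moment': array([-0.02863868, -0.00299971, -0.00386157]), 'finger_force': 0.0, 'grip_width': 91.66762474903669} 25.0
```

View pics/top0.png

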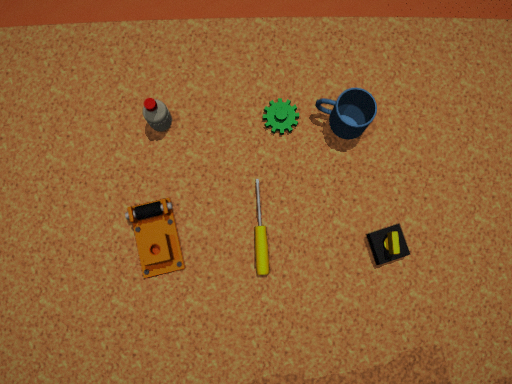

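View pics/scene0.png

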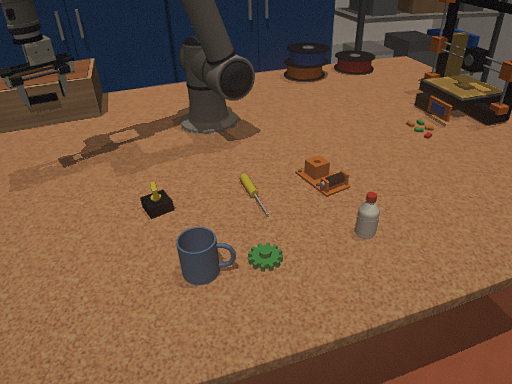

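Top view: holder near (388,245) with the wing at (395,243), bracket boss hole near (155,249), driver between them, mug, gear and glue farther out. I'll enlarge both targets.

```bash
cat > h.py <<'E'
from plant import bot
import cv2,numpy as np
def world(n,u,v,z):
    "pixel + known height -> world xyz"
    i=bot.camera_info(n); M=np.array(i["camera_from_world"])
    K=np.array([[i["fx"],0,i["cx"]],[0,i["fy"],i["cy"]],[0,0,1.]])
    s=cv2.undistortPoints(np.array([[[u,v]]],float),K,np.array([i["k1"],0,0,0.]))[0,0]
    R=M[:3,:3]; c=-R.T@M[:3,3]; d=R.T@np.array([*s,1]); return c+d*(z-c[2])/d[2]
def pix(n,p):
    i=bot.camera_info(n); M=np.array(i["camera_from_world"]); q=M[:3,:3]@p+M[:3,3]; s=q[:2]/q[2]
    s=s*(1+i["k1"]*(s@s)); return np.array([s[0]*i["fx"]+i["cx"],s[1]*i["fy"]+i["cy"],q[2]])
def crop(p,u,v,w,h,k):
    return cv2.resize(p[v:v+h,u:u+w],None,fx=k,fy=k,interpolation=cv2.INTER_CUBIC)
E
python3 - <<'E'
from h import *
p=cv2.imread("pics/top0.png")
a=crop(p,365,222,50,50,8);b=crop(p,122,195,66,85,7)
b=cv2.copyMakeBorder(b,0,5,0,0,0);a=cv2.copyMakeBorder(a,0,b.shape[0]-a.shape[0],0,0,0) if a.shape[0]<b.shape[0] else a
s=np.hstack([a[:600],b[:600] if 0 else b[:600]]);s=s[:600]
cv2.imwrite("pics/c1.png",np.clip(s*1.5,0,255).astype(np.uint8));print(s.shape)
E
```

```text
(600, 862, 3)
```

View pics/c1.png

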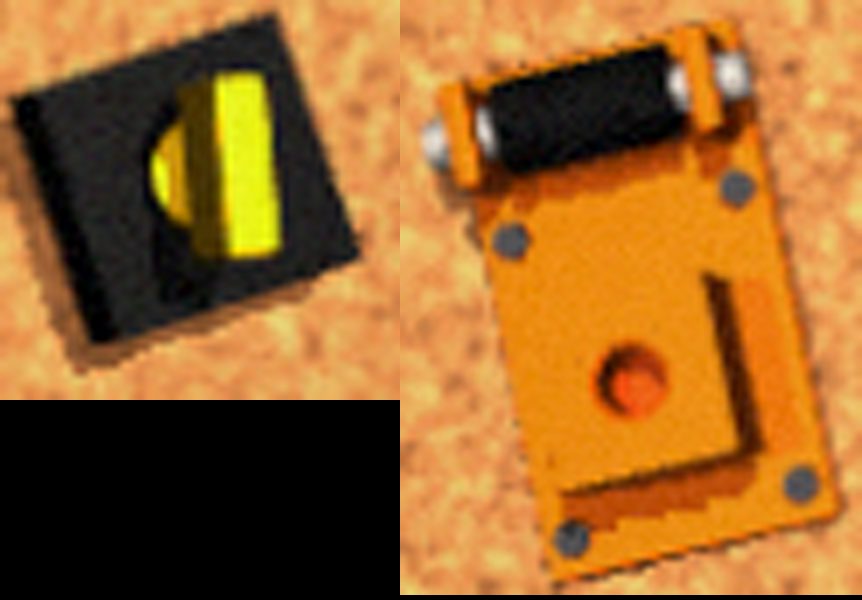

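Left crop: wing-top corners at (217,73),(265,73),(281,253),(230,258) in the holder; right crop: hole centre at (631,381), roller at the far end. Converting.

```bash
python3 - <<'E'
from h import *
C=np.array([world("top",365+(x+.5)/8-.5,222+(y+.5)/8-.5,71) for x,y in[(217,73),(265,73),(281,253),(230,258)]])
print("wing",C.round(1).tolist(),C.mean(0).round(1)); d=C[0]+C[1]-C[2]-C[3]; print("len",np.linalg.norm(d)/2,"thick",np.linalg.norm(C[0]+C[3]-C[1]-C[2])/2,"yaw",np.arctan2(d[1],d[0]))
H=world("top",122+(231+.5)/7-.5,195+381.5/7-.5,50);print("hole",H.round(1))
hw=[world("top",122+(x+.5)/7-.5,195+(y+.5)/7-.5,50).round(1).tolist() for x,y in[(193,381),(269,381),(231,342),(231,420)]];print(hw)
for x,y in[(275,12),(360,258)]:print("holder corner",world("top",365+x/8-.5,222+y/8-.5,30).round(1))
for n in("top","scene"):
  d0=np.load(n+"0.npy")
  for P in([*C.mean(0)],[H[0]-14,H[1]-10,50]):
    q=pix(n,np.array(P));print(n,q.round(1),"depth",d0[int(round(q[1])),int(round(q[0]))])
p=cv2.imread("pics/scene0.png")
a=crop(p,132,172,50,50,8);b=crop(p,292,147,50,50,8)
cv2.imwrite("pics/c2.png",np.clip(np.hstack([a,b])*1.5,0,255).astype(np.uint8))
E
```

```text
wing [[520.1, -237.7, 71.0], [519.8, -249.2, 71.0], [477.9, -250.3, 71.0], [477.1, -238.1, 71.0]] [ 498.7 -243.8   71. ]
len 42.45984887274059 thick 11.809830815123021 yaw 0.017064579690277328
hole [497.4 207.7  50. ]
[[497.6, 218.0, 50.0], [497.3, 197.4, 50.0], [507.9, 207.8, 50.0], [487.0, 207.6, 50.0]]
holder corner [ 537.6 -265.1   30. ]
holder corner [ 477.  -282.3   30. ]
top [395.6 242.1 872.4] depth 869.97595
top [159.8 256.4 883.4] depth 883.18097
scene [152.3 185.2 952.2] depth 954.2438
scene [ 311.1  158.8 1084.1] depth 1081.6823
```

View pics/c2.png

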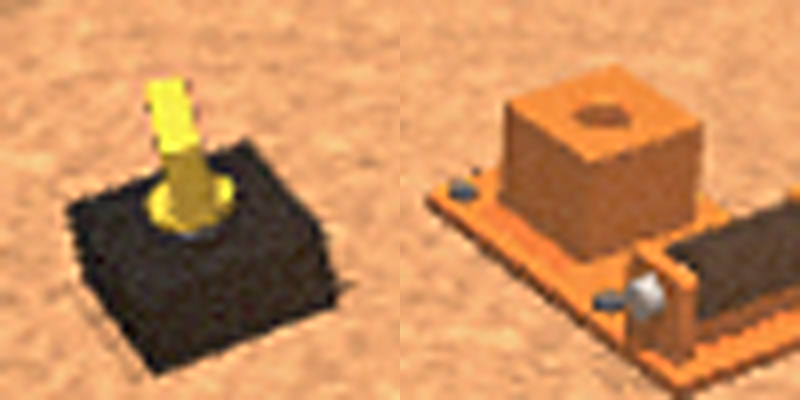

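```bash
cat >> h.py <<'E'
def plan(cur,yaw,tgt,tyaw,n):
    "n equal calls: tool-frame shift shares and z-turn share"
    d=(np.array(tgt)-cur)/n; w=(tyaw-yaw)/n
    for k in range(n):
        c,s=np.cos(yaw),np.sin(yaw); print(np.round([(c*d[0]+s*d[1])/100,(s*d[0]-c*d[1])/100,-d[2]/100,-w/(np.pi/4)],3).tolist()); yaw+=w
E
python3 - <<'E'
from h import *
W=np.mean([world("scene",132+(x+.5)/8-.5,172+(y+.5)/8-.5,71) for x,y in[(148,83),(185,80),(200,148),(160,155)]],0)
print("scene wing",W.round(1),"hole",world("scene",292+203.5/8-.5,147+116.5/8-.5,50).round(1))
plan([192.7,-488.4,220.1],.376,[498.7,-243.8,150],3.159,4)
E
```

```text
scene wing [ 503.4 -242.1   71. ] hole [500.5 208.   50. ]
[0.936, -0.288, 0.175, -0.886]
[0.903, 0.379, 0.175, -0.886]
[0.45, 0.87, 0.175, -0.886]
[-0.212, 0.956, 0.175, -0.886]
```

Call:
{"fn": "step_arm", "kwargs": {"targets": [1, 0.936, -0.288, 0.175, 0, 0, -0.886, 1, 0.936, -0.288, 0.175, 0, 0, -0.886, 1, 0.936, -0.288, 0.175, 0, 0, -0.886, 1, 0.936, -0.288, 0.175, 0, 0, -0.886, 1, 0.936, -0.288, 0.175, 0, 0, -0.886]}}

```text
time: 0.72
tool_pos: [269.2, -427.0, 202.3]
tcp_rot: [-3.141, -0.0, 1.071]
contact_force: [0.0, 0.7, 0.0]
grip_width: 91.6
finger_force: 0.0
```

Call:
{"fn": "step_arm", "kwargs": {"targets": [1, 0.903, 0.379, 0.175, 0, 0, -0.886, 1, 0.903, 0.379, 0.175, 0, 0, -0.886, 1, 0.903, 0.379, 0.175, 0, 0, -0.886, 1, 0.903, 0.379, 0.175, 0, 0, -0.886, 1, 0.903, 0.379, 0.175, 0, 0, -0.886]}}

```text
time: 1.35
tool_pos: [345.6, -366.0, 185.0]
tcp_rot: [-3.141, -0.0, 1.764]
contact_force: [-0.6, -0.4, -0.0]
grip_width: 92.0
finger_force: 0.0
```

Call:
{"fn": "step_arm", "kwargs": {"targets": [1, 0.45, 0.87, 0.175, 0, 0, -0.886, 1, 0.45, 0.87, 0.175, 0, 0, -0.886, 1, 0.45, 0.87, 0.175, 0, 0, -0.886, 1, 0.45, 0.87, 0.175, 0, 0, -0.886, 1, 0.45, 0.87, 0.175, 0, 0, -0.886]}}

```text
time: 1.98
tool_pos: [422.2, -305.0, 167.5]
tcp_rot: [3.142, -0.0, 2.458]
contact_force: [0.4, 0.9, 0.4]
grip_width: 91.4
finger_force: 0.0
```

Call:
{"fn": "step_arm", "kwargs": {"targets": [1, -0.212, 0.956, 0.175, 0, 0, -0.886, 1, -0.212, 0.956, 0.175, 0, 0, -0.886, 1, -0.212, 0.956, 0.175, 0, 0, -0.886, 1, -0.212, 0.956, 0.175, 0, 0, -0.886, 1, -0.212, 0.956, 0.175, 0, 0, -0.886, 1, -0.212, 0.956, 0.175, 0, 0, -0.886, 1, -0.212, 0.956, 0.175, 0, 0, -0.886]}}

```text
time: 2.85
tool_pos: [498.6, -244.0, 150.2]
tcp_rot: [-3.142, 0.0, -3.127]
contact_force: [-0.3, 0.0, 0.0]
grip_width: 91.5
finger_force: 0.0
```

Call:
{"fn": "step_arm", "kwargs": {"targets": [0.5, -0.01, 0, 0.3, 0, 0, 0, 0.5, -0.01, 0, 0.6, 0, 0, 0, 0.5, -0.01, 0, 0.75, 0, 0, 0, 0.5, -0.01, 0, 0.83, 0, 0, 0, 0.5, -0.01, 0, 0.83, 0, 0, 0, 0.5, -0.01, 0, 0.83, 0, 0, 0]}}

```text
time: 3.6
tool_pos: [500.3, -244.2, 68.0]
tcp_rot: [-3.141, 0.001, -3.124]
contact_force: [-0.5, 0.1, -0.4]
grip_width: 46.2
finger_force: 0.0
```

```bash
python3 - <<'E'
from h import *
p,_=bot.capture("scene"); a=crop(p,122,137,80,80,5); q,_=bot.capture("top"); b=crop(q,350,205,80,80,5)
cv2.imwrite("pics/c3.png",np.clip(np.hstack([a,b])*1.5,0,255).astype(np.uint8))
E
```

```text
(no output)
```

View pics/c3.png

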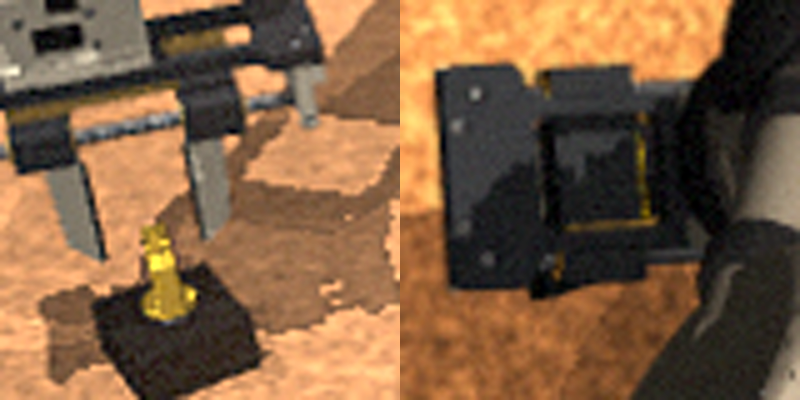

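Fingers straddle the wing in the scene view; left tip at about crop (103,258) → px (142.6,188.6). Checking that against the expected tip position.

```bash
python3 - <<'E'
from h import *
o=bot.get_obs();print(o["tool_pos"],o["grip_width"])
for P in([500,-267,43],[500,-221,43],[509,-267,43],[498.7,-243.8,71],[498.7,-243.8,39]):
  q=pix("scene",np.array(P,float));print(P,(q[:2]-[122,137])*5)
E
```

```text
[ 500.18467536 -244.09938884   67.9658211 ] 46.11600058016271
[500, -267, 43] [116.00404044 297.1370274 ]
[500, -221, 43] [206.65830382 279.3282656 ]
[509, -267, 43] [117.40005224 306.86506127]
[498.7, -243.8, 71] [151.70630383 240.97098343]
[498.7, -243.8, 39] [163.05593697 293.15214866]
```

```bash
python3 - <<'E'
from h import *
p,d=bot.capture("scene"); i=bot.camera_info("scene");M=np.array(i["camera_from_world"])
print(p[185:200,128:150].mean(2).astype(int)) 
a=crop(p,112,132,100,75,8)
cv2.imwrite("pics/c4.png",np.clip(a*1.6,0,255).astype(np.uint8))
K=np.array([[i["fx"],0,i["cx"]],[0,i["fy"],i["cy"]],[0,0,1.]])
for u,v in[(140,184),(141,186),(142,187),(143,189),(162,180),(163,184),(164,186),(153,189),(137,178)]:
    s=cv2.undistortPoints(np.array([[[u,v]]],float),K,np.array([i["k1"],0,0,0.]))[0,0]
    print(u,v,d[v,u],(M[:3,:3].T@(np.array([*s,1])*d[v,u]-M[:3,3])).round(1))
E
```

```text
[[113 113 112 106 104 116 112  97  79  74  79  81  83  52   8 115 112 112
  108 100 112 118]
 [102 100  96  99 105 109 105  97  86  74  76  75  81  77  16 117 113 108
   99  99 110 116]
 [ 96  96 100 100  95  99 103 107 115 106  88  72  78  83  25  91 111 104
  102 118 114 107]
 [109 107 107 107 100  94 104 115 117 103 103 102  90  77  33  56 104 108
  113 113 110 102]
 [107 106 111 106 106 110 113 110 105  96 104 108 119 109  77 103 104 112
  111 105 108 116]
 [ 98 103 109 113 118 113 107 104 101 100 106 108 114 113 103 106  93  97
  105 106 117 123]
 [113 122 119 124 122 117 119 117 118 128 119 107 105 101 105 101  96 102
  104 111 116 114]
 [110 109 113 111 112 117 123 127 124 123 119 101 102  98  98 103 108 113
  107 108 110 116]
 [100  99 106 108 112 110 109 116 120 122 114 105  97  92  97 103 108 105
  119 113 112  66]
 [109 106 108 106 116 117 111 110 114  73  53  56 113 115 119 123 121  62
   61  68  51  31]
 [107 112 117 116 120  86  56  58  61  59  54  57  65 119 121 120  73  38
   39  15  20  14]
 [104 118  97  58  60  54  53  58  66  56  60  55  56  62  49  46  19  12
   26  14  20  27]
 [111  89  53  60  65  60  54  54  62  59  62  68  43  22  17  17  10  15
   26  22  15  11]
 [113  87  56  56  59  62  65  60  61  61  63  55  25   4   6  16  26  22
   24  22  23  25]
 [119  94  52  59  59  56  55  59  61  58  61  68  50  21  25  21  15  21
   19  21  26  12]]
140 184 926.4157 [ 510.3 -271.8   88.2]
141 186 926.9003 [ 513.3 -270.4   83.9]
142 187 931.6799 [ 511.1 -268.8   79.2]
143 189 1068.8044 [ 393.2 -273.3   -1. ]
162 180 939.0384 [ 511.  -218.1   88.1]
163 184 946.3079 [ 510.7 -217.6   76.1]
164 186 1080.2079 [ 397.4 -214.7   -1.7]
153 189 939.8593 [ 515.3 -243.9   70.1]
137 178 913.7106 [ 511.5 -275.4  107.1]
```

View pics/c4.png

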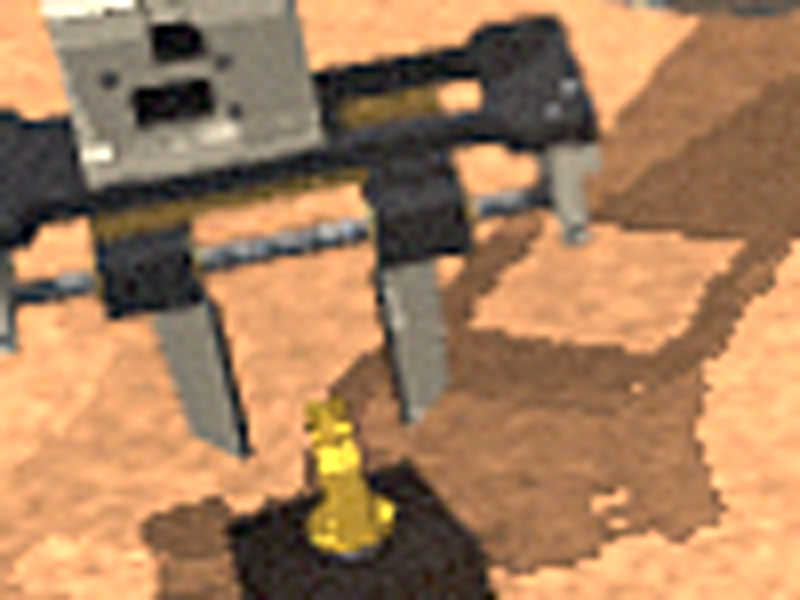

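The fingertips appear at z≈77 by depth, though TCP 68 and tips_ahead 25 predict 43. Closing here is a harmless test: 13 mm means gripped, 0 means the tips are above the wing.

Call:
{"fn": "step_arm", "kwargs": {"targets": [0, 0, 0, 0, 0, 0, 0, 0, 0, 0, 0, 0, 0, 0, 0, 0, 0, 0, 0, 0, 0, 0, 0, 0, 0, 0, 0, 0, 0, 0, 0, 0, 0, 0, 0, 0, 0, 0, 0, 0, 0, 0]}}

```text
time: 4.5
tool_pos: [499.7, -243.8, 67.1]
tcp_rot: [-3.142, -0.0, -3.124]
contact_force: [1.0, 0.3, 0.3]
grip_width: 0.4
finger_force: 0.0
```

```bash
python3 - <<'E'
from h import *
o=bot.get_obs();print(o["grip_width"],o["finger_force"],o["tool_pos"],o["contact_force"],o["moment"])
p,d=bot.capture("scene")
a=crop(p,112,132,100,75,8)
cv2.imwrite("pics/c5.png",np.clip(a*1.6,0,255).astype(np.uint8))
E
```

```text
0.40677716173515654 0.0 [ 499.70890806 -243.79589971   67.09258891] [0.97400479 0.34519292 0.29216735] [ 0.10424207 -0.17706665  0.08198795]
```

View pics/c5.png

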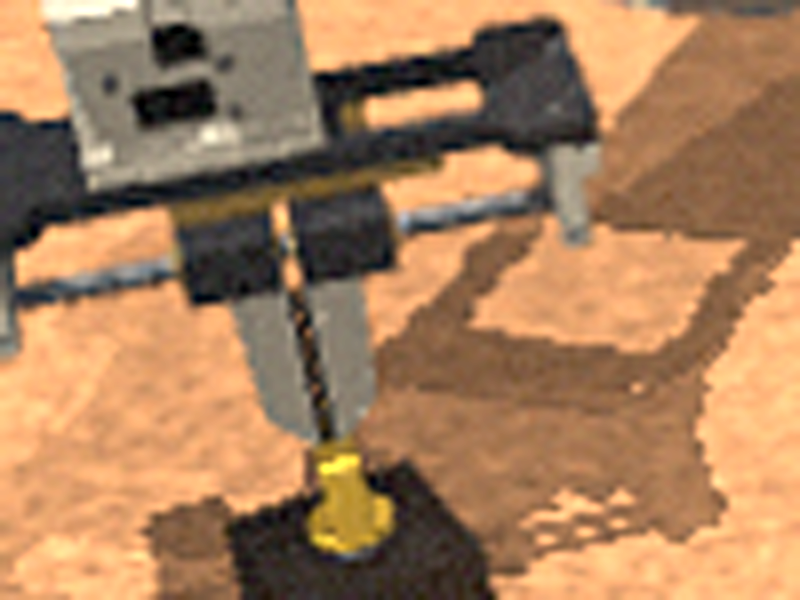

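The fingers closed to 0.4 mm above the wing: the tips really end at z≈72, about 29 mm higher than stated, while x/y are right. I'll trust the observation: open, go 25 mm lower, then check by depth.

Call:
{"fn": "step_arm", "kwargs": {"targets": [0.5, 0, 0, 0, 0, 0, 0, 0.5, 0, 0, 0, 0, 0, 0, 0.5, 0, 0, 0, 0, 0, 0, 0.5, 0, 0, 0, 0, 0, 0, 0.5, 0, 0, 0.1, 0, 0, 0, 0.5, 0, 0, 0.2, 0, 0, 0, 0.5, 0, 0, 0.25, 0, 0, 0, 0.5, 0, 0, 0.25, 0, 0, 0, 0.5, 0, 0, 0.25, 0, 0, 0]}}

```text
time: 5.68
tool_pos: [499.9, -243.9, 42.3]
tcp_rot: [-3.141, 0.0, -3.124]
contact_force: [-0.1, 0.5, -0.4]
grip_width: 46.0
finger_force: 0.0
```

```bash
cat >> h.py <<'E'
def pts(n,d):
    "world point per pixel from depth"
    i=bot.camera_info(n);M=np.array(i["camera_from_world"]);h,w=d.shape
    K=np.array([[i["fx"],0,i["cx"]],[0,i["fy"],i["cy"]],[0,0,1.]])
    v,u=np.mgrid[:h,:w]
    s=cv2.undistortPoints(np.stack([u,v],-1).reshape(-1,1,2).astype(float),K,np.array([i["k1"],0,0,0.])).reshape(h,w,2)
    c=np.dstack([s,np.ones((h,w))])*d[...,None]; return (c-M[:3,3])@M[:3,:3]
E
python3 - <<'E'
from h import *
p,d=bot.capture("scene"); P=pts("scene",d)[170:215,125:180]
for lo,hi in((-285,-262),(-225,-205)):
  m=(P[...,0]>500)&(P[...,0]<522)&(P[...,1]>lo)&(P[...,1]<hi)&(P[...,2]>33)
  Q=P[m];print(len(Q),Q[np.argsort(Q[:,2])][:8].round(1).tolist())
cv2.imwrite("pics/c6.png",np.clip(crop(p,112,142,100,75,8)*1.6,0,255).astype(np.uint8))
E
```

```text
132 [[507.2, -266.9, 49.1], [513.0, -267.2, 49.9], [514.4, -269.5, 51.4], [514.5, -271.8, 52.1], [510.2, -271.5, 52.2], [512.0, -269.0, 52.8], [508.4, -268.7, 53.4], [513.3, -273.7, 54.8]]
110 [[508.0, -219.5, 47.4], [512.3, -217.1, 49.7], [510.5, -219.0, 52.0], [511.8, -216.6, 52.3], [512.7, -214.2, 52.3], [511.1, -211.3, 53.7], [510.4, -218.5, 54.9], [512.7, -213.7, 55.2]]
```

View pics/c6.png

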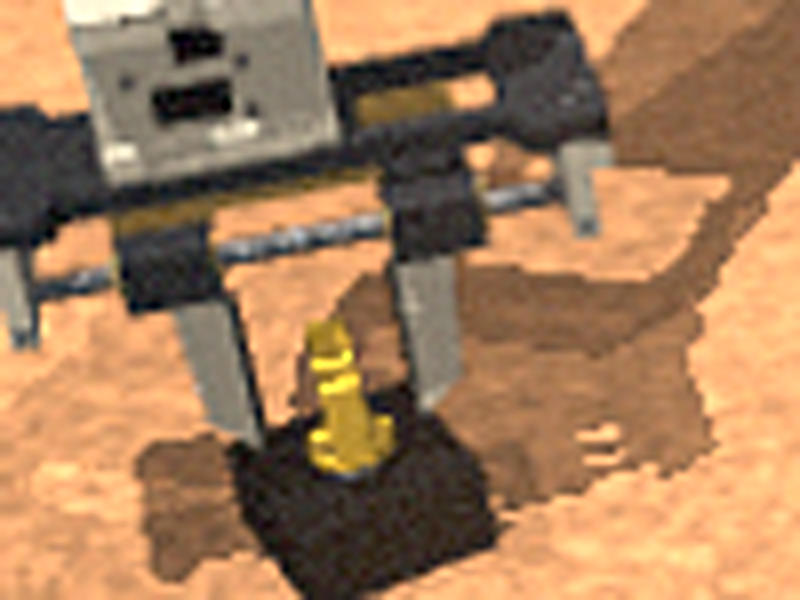

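Tips are now at about z 47, straddling the wing, with the collar at 39. Going 4 mm lower and closing.

Call:
{"fn": "step_arm", "kwargs": {"targets": [0.5, 0, 0, 0.04, 0, 0, 0, 0.5, 0, 0, 0.04, 0, 0, 0, 0, 0, 0, 0.04, 0, 0, 0, 0, 0, 0, 0.04, 0, 0, 0, 0, 0, 0, 0.04, 0, 0, 0, 0, 0, 0, 0.04, 0, 0, 0, 0, 0, 0, 0.04, 0, 0, 0, 0, 0, 0, 0.04, 0, 0, 0]}}

```text
time: 6.72
tool_pos: [499.7, -243.8, 38.1]
tcp_rot: [-3.142, -0.0, -3.124]
contact_force: [0.1, -0.6, -0.5]
grip_width: 13.1
finger_force: 30.0
```

Call:
{"fn": "step_arm", "kwargs": {"targets": [0, 0, 0, -0.2, 0, 0, 0, 0, 0, 0, -0.5, 0, 0, 0, 0, 0, 0, -0.8, 0, 0, 0, 0, 0, 0, -1, 0, 0, 0, 0, 0, 0, -1, 0, 0, 0, 0, 0, 0, -1, 0, 0, 0]}}

```text
time: 7.48
tool_pos: [499.2, -243.4, 137.1]
tcp_rot: [3.141, -0.001, -3.124]
contact_force: [-0.1, 0.7, -1.1]
grip_width: 12.9
finger_force: 30.0
```

Call:
{"fn": "step_arm", "kwargs": {"targets": [0, -0.01, 0.2, 0, 0, 0, 0, 0, -0.01, 0.55, 0, 0, 0, 0, 0, -0.01, 0.9, 0, 0, 0, 0]}}

```text
time: 7.85
tool_pos: [498.4, -151.6, 137.1]
tcp_rot: [3.14, -0.002, -3.124]
contact_force: [1.2, 0.1, -1.3]
grip_width: 12.5
finger_force: 30.0
```

Call:
{"fn": "step_arm", "kwargs": {"targets": [0, -0.01, 0.4, 0, 0, 0, 0, 0, -0.01, 0.8, 0, 0, 0, 0, 0, -0.01, 0.9, 0, 0, 0, 0]}}

```text
time: 8.22
tool_pos: [497.5, -60.7, 137.4]
tcp_rot: [3.141, -0.002, -3.121]
contact_force: [0.9, -0.6, -0.6]
grip_width: 12.8
finger_force: 30.0
```

Call:
{"fn": "step_arm", "kwargs": {"targets": [0, -0.01, 0.4, 0, 0, 0, 0, 0, -0.01, 0.8, 0, 0, 0, 0, 0, -0.01, 0.9, 0, 0, 0, 0]}}

```text
time: 8.6
tool_pos: [497.4, 28.0, 137.6]
tcp_rot: [3.141, -0.001, -3.122]
contact_force: [0.4, 0.0, -1.9]
grip_width: 12.8
finger_force: 30.0
```

Call:
{"fn": "step_arm", "kwargs": {"targets": [0, -0.01, 0.4, 0, 0, 0, 0, 0, -0.01, 0.8, 0, 0, 0, 0, 0, -0.01, 0.9, 0, 0, 0, 0]}}

```text
time: 8.98
tool_pos: [497.2, 117.3, 137.7]
tcp_rot: [-3.141, -0.0, -3.122]
contact_force: [-0.7, -0.5, -1.2]
grip_width: 12.5
finger_force: 30.0
```

Call:
{"fn": "step_arm", "kwargs": {"targets": [0, -0.01, 0.4, 0, 0, 0, 0, 0, -0.01, 0.7, 0, 0, 0, 0, 0, -0.01, 0.9, 0, 0, 0, 0, 0, -0.01, 0.9, 0, 0, 0, 0, 0, -0.01, 0.9, 0, 0, 0, 0, 0, -0.01, 0.9, 0, 0, 0, 0]}}

```text
time: 9.72
tool_pos: [496.9, 205.2, 138.1]
tcp_rot: [-3.141, -0.0, -3.125]
contact_force: [-0.1, 0.1, -0.9]
grip_width: 13.0
finger_force: 30.0
```

```bash
python3 - <<'E'
from h import *
p,d=bot.capture("scene"); P=pts("scene",d); o=bot.get_obs(); print(o["tool_pos"],o["joint_positions"].round(2),o["grip_width"],o["contact_force"].round(1))
u,v,_=pix("scene",np.array([498,208,90.]));print(u,v)
u0,v0=int(u)-45,int(v)-45
np.save("s6.npy",d);cv2.imwrite("pics/c7.png",np.clip(crop(p,u0,v0,90,75,8)*1.6,0,255).astype(np.uint8));print(u0,v0)
E
```

```text
[496.92788902 205.33782999 138.09288013] [ 0.25  0.44  1.61 -0.    1.09 -1.34] 12.783957797837843 [ 1.1  0.1 -0.5]
317.46848470033063 148.04267013306006
272 103
```

View pics/c7.png

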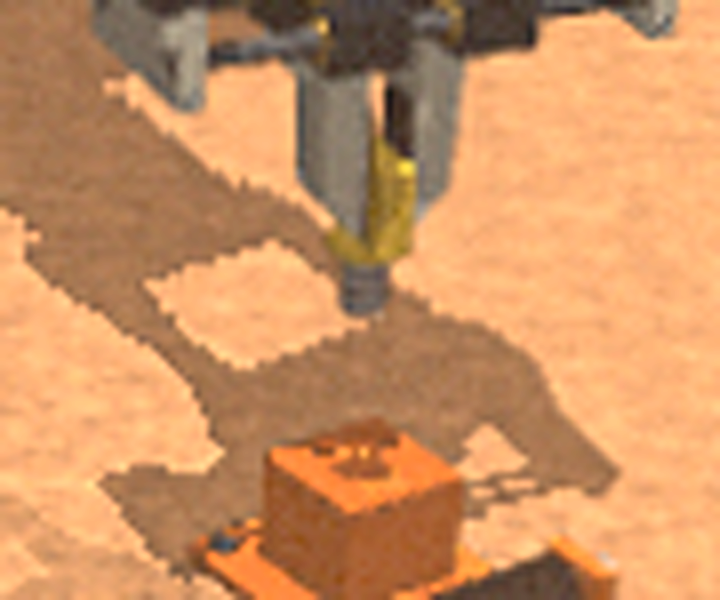

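The screw hangs upright above the boss: shank centre column 364, bottom-disc centre about row 305 in the crop; hole near (363,458). Comparing both in this same camera.

```bash
python3 - <<'E'
from h import *
for x,y in((364,305),(364,301),(362,308)):print("pt",world("scene",272+(x+.5)/8-.5,103+(y+.5)/8-.5,110).round(1))
print("hole",world("scene",316.9,161.06,50).round(1))
P=pts("scene",np.load("s6.npy"))
for v in range(134,143):print(v,[P[v,u].round(0).tolist() for u in(315,317,319)])
E
```

```text
pt [492.5 208.  110. ]
pt [489.8 209.3 110. ]
pt [494.3 206.4 110. ]
hole [500.5 207.9  50. ]
134 [[505.0, 194.0, 139.0], [508.0, 199.0, 139.0], [517.0, 200.0, 143.0]]
135 [[505.0, 195.0, 135.0], [507.0, 199.0, 135.0], [509.0, 204.0, 136.0]]
136 [[500.0, 197.0, 129.0], [505.0, 200.0, 131.0], [506.0, 206.0, 131.0]]
137 [[499.0, 198.0, 126.0], [504.0, 201.0, 128.0], [506.0, 206.0, 128.0]]
138 [[501.0, 197.0, 124.0], [502.0, 203.0, 123.0], [502.0, 209.0, 122.0]]
139 [[498.0, 198.0, 120.0], [504.0, 202.0, 121.0], [502.0, 209.0, 120.0]]
140 [[499.0, 198.0, 117.0], [504.0, 202.0, 119.0], [1340.0, -227.0, 593.0]]
141 [[500.0, 198.0, 114.0], [502.0, 203.0, 114.0], [504.0, 208.0, 114.0]]
142 [[309.0, 295.0, 2.0], [502.0, 203.0, 112.0], [503.0, 209.0, 111.0]]
```

```bash
python3 - <<'E'
from h import *
from scipy.optimize import least_squares
for n in("scene","top"):
  P=pts(n,np.load(n+"0.npy")); 
  m=(abs(P[...,0]-498)<45)&(abs(P[...,1]-208)<45)&(P[...,2]>44)&(P[...,2]<58)
  m=cv2.morphologyEx(m.astype(np.uint8),cv2.MORPH_OPEN,np.ones((3,3)))
  c,_=cv2.findContours(m,cv2.RETR_EXTERNAL,cv2.CHAIN_APPROX_NONE);c=max(c,key=cv2.contourArea).reshape(-1,2)
  W=np.array([world(n,u,v,50)[:2] for u,v in c],np.float32); r=cv2.minAreaRect(W); print(n,"boss",r, "top z",np.median(P[m>0][:,2]))
P=pts("scene",np.load("s6.npy"))[130:145,305:330].reshape(-1,3)
Q=P[(abs(P[:,0]-500)<15)&(abs(P[:,1]-204)<15)&(P[:,2]>109)&(P[:,2]<132)]
s=least_squares(lambda c:np.hypot(Q[:,0]-c[0],Q[:,1]-c[1])-8,[495,205],loss="soft_l1");print("shank axis",s.x,len(Q),"zmin",np.sort(Q[:,2])[:6].round(1))
for x in(494,496,498,500):print(x,pix("scene",np.array([x+7.6,207.8-2.4-2.5,110])).round(1))
E
```

```text
scene boss ((501.6962585449219, 206.79307556152344), (56.935970306396484, 58.02034378051758), 12.376516342163086) top z 49.98046198424446
top boss ((498.2252502441406, 207.6660919189453), (50.48200607299805, 51.96488571166992), 12.826684951782227) top z 49.883472328594195
shank axis [496.10413465 205.24832775] 38 zmin [110.7 111.1 111.7 114.1 114.4 114.4]
494 [ 316.8  142.4 1036.5]
496 [ 317.1  142.7 1035. ]
498 [ 317.4  143.1 1033.4]
500 [ 317.8  143.4 1031.8]
```

Depth puts the screw axis at (496.1, 205.3) and the hole at about (498, 207.8). Shifting +2 mm in x and +2.4 mm in y, and going down just above the mouth.

Call:
{"fn": "step_arm", "kwargs": {"targets": [0, -0.02, 0.024, 0.2, 0, 0, 0, 0, -0.02, 0.024, 0.4, 0, 0, 0, 0, -0.02, 0.024, 0.54, 0, 0, 0, 0, -0.02, 0.024, 0.54, 0, 0, 0, 0, -0.02, 0.024, 0.54, 0, 0, 0, 0, -0.02, 0.024, 0.54, 0, 0, 0]}}

```text
time: 10.52
tool_pos: [499.3, 208.8, 84.9]
tcp_rot: [3.141, 0.002, -3.124]
contact_force: [-0.2, -0.4, 0.2]
grip_width: 12.9
finger_force: 30.0
```

Call:
{"fn": "step_arm", "kwargs": {"targets": [0, 0, 0, 0.02, 0, 0, 0, 0, 0, 0, 0.04, 0, 0, 0, 0, 0, 0, 0.06, 0, 0, 0, 0, 0, 0, 0.07, 0, 0, 0, 0, 0, 0, 0.07, 0, 0, 0]}}

```text
time: 11.15
tool_pos: [498.7, 208.6, 77.0]
tcp_rot: [-3.141, -0.0, -3.124]
contact_force: [-0.2, 0.0, -0.2]
grip_width: 12.9
finger_force: 30.0
```

Call:
{"fn": "step_arm", "kwargs": {"targets": [0, 0, 0, 0.01, 0, 0, 0, 0, 0, 0, 0.02, 0, 0, 0, 0, 0, 0, 0.02, 0, 0, 0]}}

```text
time: 11.52
tool_pos: [498.7, 208.6, 75.0]
tcp_rot: [-3.141, -0.0, -3.124]
contact_force: [0.1, 0.1, -1.1]
grip_width: 13.2
finger_force: 30.0
```

Call:
{"fn": "step_arm", "kwargs": {"targets": [0, 0, -0.006, 0.01, 0, 0, 0, 0, 0, -0.006, 0.02, 0, 0, 0, 0, 0, -0.006, 0.03, 0, 0, 0, 0, 0, -0.006, 0.03, 0, 0, 0]}}

```text
time: 12.02
tool_pos: [498.7, 208.0, 72.0]
tcp_rot: [-3.141, -0.0, -3.124]
contact_force: [-0.2, 0.3, -1.4]
grip_width: 12.7
finger_force: 30.0
```

Call:
{"fn": "step_arm", "kwargs": {"targets": [0, 0, 0, 0.01, 0, 0, 0, 0, 0, 0, 0.02, 0, 0, 0, 0, 0, 0, 0.03, 0, 0, 0, 0, 0, 0, 0.03, 0, 0, 0]}}

```text
time: 12.52
tool_pos: [498.7, 208.1, 69.0]
tcp_rot: [-3.141, -0.0, -3.124]
contact_force: [-0.5, -0.6, -1.0]
grip_width: 12.6
finger_force: 30.0
```

No force and 9 mm deep, so it is in the hole. Continuing down.

Call:
{"fn": "step_arm", "kwargs": {"targets": [0, 0, 0, 0.02, 0, 0, 0, 0, 0, 0, 0.04, 0, 0, 0, 0, 0, 0, 0.06, 0, 0, 0, 0, 0, 0, 0.07, 0, 0, 0, 0, 0, 0, 0.07, 0, 0, 0]}}

```text
time: 13.15
tool_pos: [498.7, 208.0, 62.0]
tcp_rot: [-3.141, -0.0, -3.124]
contact_force: [-0.2, -0.3, -1.0]
grip_width: 13.0
finger_force: 30.0
```

Call:
{"fn": "step_arm", "kwargs": {"targets": [0, 0, 0, 0.005, 0, 0, 0, 0, 0, 0, 0.01, 0, 0, 0, 0, 0, 0, 0.01, 0, 0, 0]}}

```text
time: 13.52
tool_pos: [498.7, 208.0, 61.1]
tcp_rot: [-3.141, -0.0, -3.124]
contact_force: [-0.4, 0.3, -0.9]
grip_width: 12.4
finger_force: 30.0
```

Call:
{"fn": "step_arm", "kwargs": {"targets": [0, 0, 0, 0.005, 0, 0, 0, 0, 0, 0, 0.01, 0, 0, 0, 0, 0, 0, 0.01, 0, 0, 0]}}

```text
time: 13.9
tool_pos: [498.7, 208.0, 60.0]
tcp_rot: [-3.141, -0.0, -3.124]
contact_force: [-0.1, -0.7, -0.9]
grip_width: 12.5
finger_force: 30.0
```

Call:
{"fn": "step_arm", "kwargs": {"targets": [0, 0, 0, 0.005, 0, 0, 0, 0, 0, 0, 0.01, 0, 0, 0, 0, 0, 0, 0.01, 0, 0, 0]}}

```text
time: 14.28
tool_pos: [498.7, 208.0, 59.0]
tcp_rot: [-3.141, -0.0, -3.124]
contact_force: [-0.4, -0.0, -1.1]
grip_width: 13.0
finger_force: 30.0
```

Call:
{"fn": "step_arm", "kwargs": {"targets": [0, 0, 0, 0.005, 0, 0, 0, 0, 0, 0, 0.005, 0, 0, 0]}}

```text
time: 14.52
tool_pos: [498.7, 208.0, 58.6]
tcp_rot: [-3.141, -0.0, -3.124]
contact_force: [-0.8, -0.6, -0.9]
grip_width: 13.1
finger_force: 30.0
```

Call:
{"fn": "step_arm", "kwargs": {"targets": [0, 0, 0, 0.005, 0, 0, 0, 0, 0, 0, 0.005, 0, 0, 0]}}

```text
time: 14.78
tool_pos: [498.8, 208.0, 58.1]
tcp_rot: [-3.142, 0.0, -3.124]
contact_force: [-0.8, 0.3, 0.0]
grip_width: 13.0
finger_force: 30.0
```

Call:
{"fn": "step_arm", "kwargs": {"targets": [0, 0, 0, 0.003, 0, 0, 0, 0, 0, 0, 0.003, 0, 0, 0]}}

```text
time: 15.02
tool_pos: [498.8, 208.1, 58.0]
tcp_rot: [-3.142, 0.0, -3.124]
contact_force: [-1.2, -0.2, 1.7]
grip_width: 12.6
finger_force: 30.0
```

Call:
{"fn": "step_arm", "kwargs": {"targets": [0, 0, 0, 0.003, 0, 0, 0, 0, 0, 0, 0.003, 0, 0, 0]}}

```text
time: 15.28
tool_pos: [498.9, 208.1, 57.8]
tcp_rot: [-3.142, 0.0, -3.124]
contact_force: [-0.5, 0.1, 4.6]
grip_width: 13.0
finger_force: 30.0
```

Call:
{"fn": "step_arm", "kwargs": {"targets": [0, 0, 0, 0.006, 0, 0, 0, 0, 0, 0, 0.01, 0, 0, 0, 0, 0, 0, 0.01, 0, 0, 0]}}

```text
time: 15.65
tool_pos: [499.0, 208.1, 57.5]
tcp_rot: [3.141, 0.001, -3.124]
contact_force: [-3.2, -1.5, 10.4]
grip_width: 12.8
finger_force: 30.0
```

Call:
{"fn": "step_arm", "kwargs": {"targets": [0, 0, 0, 0.004, 0, 0, 0, 0, 0, 0, 0.004, 0, 0, 0]}}

```text
time: 15.9
tool_pos: [499.0, 208.1, 57.4]
tcp_rot: [3.141, 0.001, -3.124]
contact_force: [-4.1, -1.1, 13.8]
grip_width: 12.8
finger_force: 30.0
```

Call:
{"fn": "step_arm", "kwargs": {"targets": [0, 0.007, -0.001, 0.005, 0, 0, 0, 0, 0.007, -0.001, 0.005, 0, 0, 0, 0, 0.007, -0.001, 0.005, 0, 0, 0]}}

```text
time: 16.27
tool_pos: [498.9, 208.1, 57.4]
tcp_rot: [3.141, 0.003, -3.124]
contact_force: [-2.9, -1.2, 15.4]
grip_width: 12.6
finger_force: 30.0
```

Call:
{"fn": "step_arm", "kwargs": {"targets": [0, 0, 0, 0.004, 0, 0, 0, 0, 0, 0, 0.004, 0, 0, 0, 0, 0, 0, 0.005, 0, 0, 0.12, 0, 0, 0, 0.007, 0, 0, 0.25, 0, 0, 0, 0.007, 0, 0, 0.25]}}

```text
time: 16.9
tool_pos: [499.0, 207.9, 57.0]
tcp_rot: [3.141, 0.003, 2.962]
contact_force: [-3.4, -2.4, 19.1]
grip_width: 12.9
finger_force: 30.0
```

It sinks as it should (0.3 mm for 0.2 rad at 19 N). Continuing at 1.5 mm per rad.

Call:
{"fn": "step_arm", "kwargs": {"targets": [0, 0, 0, 0.001, 0, 0, 0.12, 0, 0, 0, 0.002, 0, 0, 0.24, 0, 0, 0, 0.004, 0, 0, 0.36, 0, 0, 0, 0.006, 0, 0, 0.5, 0, 0, 0, 0.006, 0, 0, 0.5]}}

```text
time: 17.52
tool_pos: [498.5, 207.6, 56.4]
tcp_rot: [3.141, 0.002, 2.569]
contact_force: [-4.9, -2.6, 20.0]
grip_width: 12.8
finger_force: 30.0
```

Call:
{"fn": "step_arm", "kwargs": {"targets": [0, 0, 0, 0.001, 0, 0, 0.12, 0, 0, 0, 0.002, 0, 0, 0.24, 0, 0, 0, 0.004, 0, 0, 0.36, 0, 0, 0, 0.006, 0, 0, 0.5, 0, 0, 0, 0.006, 0, 0, 0.5]}}

```text
time: 18.15
tool_pos: [497.9, 207.4, 55.8]
tcp_rot: [-3.141, 0.001, 2.177]
contact_force: [-6.6, -5.9, 22.8]
grip_width: 13.3
finger_force: 30.1
```

Sideways load is growing because the screw axis is slightly off the TCP. Relieving it along tool −y.

Call:
{"fn": "step_arm", "kwargs": {"targets": [0, 0, -0.008, -0.002, 0, 0, 0, 0, 0, -0.008, -0.002, 0, 0, 0]}}

```text
time: 18.4
tool_pos: [497.7, 207.3, 55.9]
tcp_rot: [3.14, 0.001, 2.178]
contact_force: [-5.3, -4.6, 19.8]
grip_width: 12.6
finger_force: 30.0
```

Call:
{"fn": "step_arm", "kwargs": {"targets": [0, 0, -0.008, 0.001, 0, 0, 0.12, 0, 0, -0.01, 0.003, 0, 0, 0.24, 0, 0, -0.01, 0.005, 0, 0, 0.36, 0, 0, -0.01, 0.006, 0, 0, 0.5, 0, 0, -0.01, 0.006, 0, 0, 0.5]}}

```text
time: 19.02
tool_pos: [496.9, 207.1, 55.3]
tcp_rot: [3.14, -0.0, 1.784]
contact_force: [-5.7, -1.9, 18.7]
grip_width: 13.0
finger_force: 30.0
```

Call:
{"fn": "step_arm", "kwargs": {"targets": [0, 0, -0.005, 0.002, 0, 0, 0.12, 0, 0, -0.01, 0.004, 0, 0, 0.24, 0, 0, -0.01, 0.006, 0, 0, 0.36, 0, 0, -0.01, 0.007, 0, 0, 0.5, 0, 0, -0.01, 0.007, 0, 0, 0.5]}}

```text
time: 19.65
tool_pos: [496.1, 207.4, 54.7]
tcp_rot: [3.14, -0.002, 1.391]
contact_force: [-5.2, -0.0, 19.8]
grip_width: 12.7
finger_force: 30.0
```

Call:
{"fn": "step_arm", "kwargs": {"targets": [0, 0, -0.003, 0.002, 0, 0, 0.12, 0, 0, -0.005, 0.003, 0, 0, 0.24, 0, 0, -0.005, 0.005, 0, 0, 0.36, 0, 0, -0.005, 0.006, 0, 0, 0.5, 0, 0, -0.005, 0.006, 0, 0, 0.5]}}

```text
time: 20.27
tool_pos: [495.9, 207.8, 54.3]
tcp_rot: [3.14, -0.003, 0.998]
contact_force: [-4.7, 2.0, 19.3]
grip_width: 12.9
finger_force: 30.0
```

Call:
{"fn": "step_arm", "kwargs": {"targets": [0, 0, -0.002, 0.002, 0, 0, 0.1, 0, 0, -0.004, 0.004, 0, 0, 0.2, 0, 0, -0.004, 0.004, 0, 0, 0.3, 0, 0, -0.004, 0.004, 0, 0, 0.3]}}

```text
time: 20.78
tool_pos: [496.3, 207.9, 54.2]
tcp_rot: [3.14, -0.005, 0.763]
contact_force: [-3.6, 1.2, 20.8]
grip_width: 12.6
finger_force: 30.0
```

Call:
{"fn": "step_arm", "kwargs": {"targets": [0, 0, 0, 0.002, 0, 0, 0.1, 0, 0, 0, 0.004, 0, 0, 0.2, 0, 0, 0, 0.004, 0, 0, 0.3, 0, 0, 0, 0.004, 0, 0, 0.3]}}

```text
time: 21.28
tool_pos: [496.8, 208.0, 54.2]
tcp_rot: [3.14, -0.006, 0.527]
contact_force: [-3.1, 1.0, 23.5]
grip_width: 12.8
finger_force: 30.0
```

z stopped at 54.2 while force rises: probably seated. One more turn without feed to confirm, then a picture.

Call:
{"fn": "step_arm", "kwargs": {"targets": [0, 0, 0, 0, 0, 0, 0.2, 0, 0, 0, 0, 0, 0, 0.4, 0, 0, 0, 0, 0, 0, 0.5, 0, 0, 0, 0, 0, 0, 0.5]}}

```text
time: 21.78
tool_pos: [496.9, 208.5, 54.2]
tcp_rot: [-3.14, -0.007, 0.134]
contact_force: [-3.0, 2.9, 22.8]
grip_width: 12.8
finger_force: 30.0
```

```bash
python3 - <<'E'
from h import *
o=bot.get_obs();print(o["joint_positions"].round(2),o["moment"].round(2),o["contact_force"].round(1),o["tool_pos"])
p,d=bot.capture("scene");np.save("s8.npy",d)
cv2.imwrite("pics/c8.png",np.clip(crop(p,287,125,60,60,10)*1.6,0,255).astype(np.uint8))
E
```

```text
[0.25 0.55 1.7  0.   0.88 1.69] [ 0.6   0.6  -0.07] [-3.   2.9 22.8] [496.89972283 208.45841088  54.23336952]
```

View pics/c8.png

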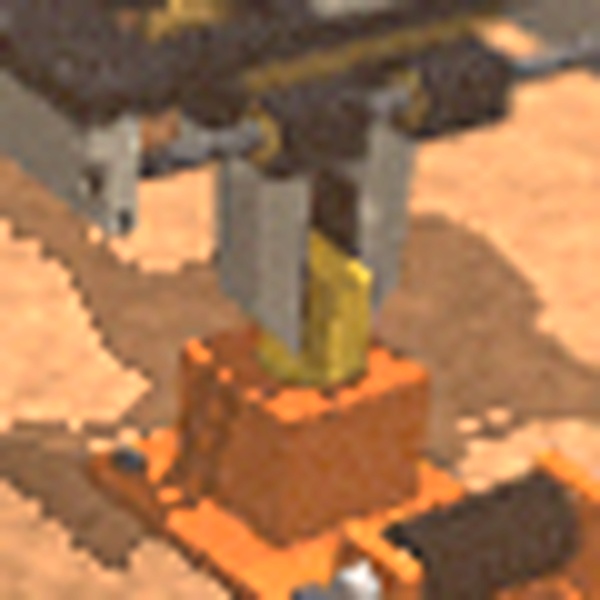

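The collar sits flush on the boss, and the extra turn brought no sinking: seated. Relieving the push, opening, lifting.

Call:
{"fn": "step_arm", "kwargs": {"targets": [0, 0, 0, -0.01, 0, 0, 0, 0, 0, 0, -0.02, 0, 0, 0, 0, 0, 0, -0.022, 0, 0, 0]}}

```text
time: 22.2
tool_pos: [496.5, 208.1, 54.6]
tcp_rot: [-3.14, -0.005, 0.135]
contact_force: [2.5, 3.2, 6.2]
grip_width: 12.8
finger_force: 30.0
```

Call:
{"fn": "step_arm", "kwargs": {"targets": [0.5, 0, 0, 0, 0, 0, 0, 0.5, 0, 0, 0, 0, 0, 0, 0.5, 0, 0, 0, 0, 0, 0, 0.5, 0, 0, 0, 0, 0, 0, 0.5, 0, 0, 0, 0, 0, 0]}}

```text
time: 22.82
tool_pos: [494.7, 206.9, 53.3]
tcp_rot: [3.141, 0.0, 0.135]
contact_force: [-0.3, 0.0, 0.2]
grip_width: 45.9
finger_force: 0.0
```

Call:
{"fn": "step_arm", "kwargs": {"targets": [0.5, 0, 0, -0.1, 0, 0, 0, 0.5, 0, 0, -0.3, 0, 0, 0, 0.5, 0, 0, -0.6, 0, 0, 0, 0.5, 0, 0, -1, 0, 0, 0, 0.5, 0, 0, -1, 0, 0, 0]}}

```text
time: 23.45
tool_pos: [496.7, 207.6, 157.2]
tcp_rot: [-3.141, -0.007, 0.136]
contact_force: [0.7, -0.8, 0.4]
grip_width: 45.7
finger_force: 0.0
```

Call:
{"fn": "step_arm", "kwargs": {"targets": [0.5, -0.4, -0.3, -0.3, 0, 0, 0, 0.5, -0.8, -0.6, -0.5, 0, 0, 0, 0.5, -1, -1, -0.5, 0, 0, 0, 0.5, -1, -1, -0.5, 0, 0, 0, 0.5, -1, -1, -0.5, 0, 0, 0]}}

```text
time: 24.08
tool_pos: [382.1, 292.3, 202.9]
tcp_rot: [3.141, 0.001, 0.136]
contact_force: [-1.2, -0.1, -0.3]
grip_width: 45.5
finger_force: 0.0
```

```bash
python3 - <<'E'
from h import *
print(bot.get_obs()["tool_pos"],bot.get_obs()["time"])
for n in("scene","top"):
  p,d=bot.capture(n);P=pts(n,d)
  y=(p[...,2]>1.6*p[...,0])&(p[...,1]>.72*p[...,2].astype(float))&(P[...,2]>52)&(abs(P[...,0]-498)<35)&(abs(P[...,1]-208)<35)
  Q=P[y];print(n,len(Q),Q[:,2].max().round(1),np.percentile(Q[:,2],[5,50,90]).round(1) if len(Q) else 0)
  if n=="scene": a=crop(p,287,135,60,50,6)
  else: b=crop(p,125,215,60,50,6); T=Q[Q[:,2]>75]; print("wing top",T.mean(0).round(2),np.median(T[:,2]),len(T))
cv2.imwrite("pics/c9.png",np.clip(np.hstack([a,b])*1.6,0,255).astype(np.uint8))
E
```

```text
[382.14544727 292.25371875 202.94148281] 24.075
scene 161 89.8 [55.1 74.2 87.9]
top 228 91.0 [55.3 86.5 88.8]
wing top [498.06 206.99  87.1 ] 87.41823763215714 160
```

View pics/c9.png

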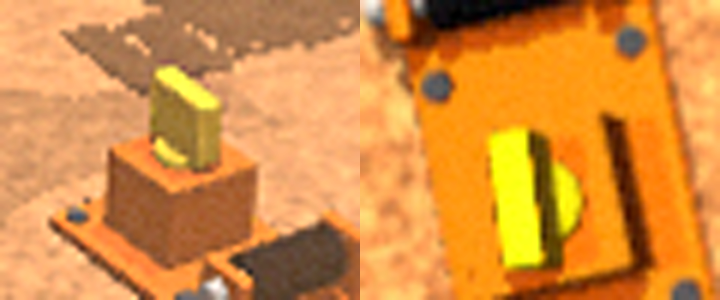

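Released and upright: wing top measures 87.4 mm against 87 mm for fully seated, collar flush in both views.

```bash
python3 -c "
from plant import bot
print(bot.close_job())"
```

```text
the job is handed in; nothing more can be done
None
```

The wing screw is threaded into the bracket's pilot hole with its collar down on the boss (wing top measured at 87.4 mm against 87 mm for fully seated), let go and upright; measured force peaked at about 25 N, the arm went nowhere near the bystanders, and the job was handed in at about 24 s, with no verdict returned.

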